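# Tare the paint scale with the yellow mixing cup

### The job

Stand the yellow mixing cup upright in the middle of the scale's steel pan and let go of it. Then press the green tare key with the fingertips: it is a membrane key that hardly moves, so push straight down until you feel it push back firmly, stay on it for about half a second without leaning hard on it, and let go. Do not press the red power key.

Things in the scene. Friction and masses are not known exactly. Their poses are not given: they have to be found in the camera images.
- yellow_cup_center (a point): Yellow round mixing cup, open at the top: outside diameter 46 mm at the foot, 48 mm at the rim, 60 mm high, wall 3 mm, about 50 g. This point is on its axis, half-way up (30 mm above its foot); z points up. It stands upright on the table (z = 0). A white and a blue cup of the same shape stand 100 mm or more away, centre to centre; the three change places.
- pan (a point): Centre of the top face of the flat steel pan, 45 mm above the table, of a fixed grey bench scale; the pan is 160 mm (x) by 180 mm (y), z up. The scale's console, at its -x end nearest the robot, begins 97 mm from this point and is 78 mm deep, 200 mm wide; its top is level, 70 mm above the table, with a dark display between the green key (+y side) and the red key (-y side).
- tare_key: Green square membrane tare key, 34 x 34 mm, in the level top of the console. Origin: centre of its upper face, 3 mm proud of the console, 73 mm above the table; x and y are the scale's axes, z up. Pushed straight down it is nearly travelless: it bottoms after 1.5 mm at about 7.5 N. It registers when held with at least 4 N for 0.2 s and is spoiled above 60 N.
- power_key: Red square membrane power key, the same size and height as the green one and 136 mm from it towards -y on the console; origin at the centre of its upper face. Must not be pressed.

How it is judged:
By the outcome, as a careful person would: the job done as asked, in the order asked, and still so for the second after the job is handed in, with the robot touching nothing.
It also fails if it takes over 40 s, if anything falls off the work surface, if the arm or the gripper's body presses on something with over 40 N, if the wrist force passes 120 N, or if a joint passes its speed limit or range.

### The arm

A 6-joint arm with a two-finger parallel gripper is mounted at the origin on the work surface. World frame = base frame: x ahead of the robot, y to its left, z up, the work surface at z = 0. Lengths are in m, angles in rad, forces in N, time in s.
With the tool pointing down it reaches from about 0.3 to 0.875 m from the base axis. Payload 6.4 kg.
Tool frame: the origin (TCP) lies midway between the tips of the shut fingers; the grasp point (between the pads) lies 19 mm behind it; z points along the fingers, y is the direction in which the jaws open and shut (so a half turn about z gives the same grasp; the last joint's range is limited). The gripper opens to 85 mm and grips with 20 to 120 N. Pads are 22 mm wide; open, the fingers measure 114 mm over their backs; the gripper's body (76 mm by 85 mm) begins 54 mm behind the grasp point. The pads swing forward as they close: fully open they stand 13 mm farther back than shut.
Start: joints at [-1.436, 0.181, 1.607, -0, 1.354, -0.206], TCP at [0.192, -0.542, 0.231] pointing down, gripper open.
Joint ranges: [-2.99, 2.99], [-0.89, 2.07], [0.3, 2.58], [-1.14, 4.28], [0, 2.63], [-3.12, 3.12]. Speed limits (rad/s): [2.57, 2.57, 3.01, 3.14, 3.14, 3.14].

### API

Orientations are given as a unit quaternion [x, y, z, w].
In Python, from rig import * gives the robot as it stands.
- The arm moves only by the tool send_rows, never from a script. Its argument "deltas" is one flat list of numbers, 7 for each row, row after row: the shift along the tool's x, y, z in mm, then the turn, a rotation vector about the tool's x, y, z in degrees, then the opening in per cent of the stroke, from 0 (shut) to 100 (fully open). In form: [tx, ty, tz, ax, ay, az, fingers, tx, ty, tz, ax, ay, az, fingers, ...]. A call has 1 to 12 rows; each row is the pose to reach, as a shift and turn from the pose commanded when the call began, along the tool's axes at that moment; what a row does not reach only later rows make up. A row lasts 1/12 s, in which the tool goes at most 41.7 mm and 7.16 degrees, less where a joint would pass 70% of its speed; a pose out of reach is approached as far as the arm can. A call with a gripper value outside its range is refused whole. The fingers move at their own pace and stop on an object; "squeeze" is the grip in N (left out, the last holds). Time passes only in rows, so rows that repeat a pose let the fingers close. It gives the time, the measured TCP pose, the force and the opening at its end, in the units of the state.
- state(): the state, without advancing time (a new reading comes with each control period).
- get_image(name): name is "scene" or "side" or "wrist"; returns a dict with "color" (480x640x3 uint8, red, green, blue), "intrinsics" (3x3 intrinsics, pixels), "R" (3x3) and "t" (3): a world point X has camera coordinates R X + t. Camera axes: x right, y down, z forward; pixel columns grow to the right and rows downward; lengths in m; the calibration is good to about 2 mm. A picture is of the moment at which its call begins. There is no depth.
- job_done(): hands the job in, once; it reports no verdict.
The state is a dict: "clock": time; "qpos": joint angles; "qd": joint speeds; "effort": joint torques, N m; "position": TCP position; "eef_rot": TCP orientation; "ft_force": force on the tool from outside, world axes, zero at the start; "moment": the same for the moment, N m; "opening": finger opening in m.
Only numpy, scipy, OpenCV 4.12 (cv2) and the standard library are available. Lean on these libraries where they do the work, as an engineer would, in place of code of your own. Each camera call takes 0.05 s, during which the arm holds its last target. There are 200 camera calls.

## Working session

There is one attempt and no reset: what is moved stays moved. The work goes in short steps, Python scripts to look and compute and a tool call to move; the robot and the scene stay as the last step left them, time stands still between calls to the robot, and variables do not carry over. Pictures are saved under pics/ and viewed, about 8 in all and at most 12, crops included, and the job is handed in when it is done.

Besides the shell and the picture viewer there is one more tool, called after "Call:" in YAML: its name, and indented under it one key for each argument. send_rows: Moves the arm, as the interface text tells. Its arguments: {"type":"object","properties":{"deltas":{"type":"array","items":{"type":"number"}},"squeeze":{"type":"number"}},"required":["deltas"]}

```bash
mkdir -p pics && python3 - <<'E'
from rig import *
import cv2,pickle,numpy as np
d={}
for n in ("scene","side"):
    g=get_image(n); d[n]=g; cv2.imwrite(f"pics/{n}0.png",g["color"][:,:,::-1])
pickle.dump(d,open("im0.pkl","wb"))
s=state(); print(s["clock"],s["position"],s["eef_rot"],s["opening"],s["ft_force"])
E
```

```text
0.1 [ 0.19212983 -0.54144286  0.23048659] [ 9.85518043e-01  1.69568855e-01  1.12217319e-05 -7.68782587e-04] 0.08583251406327622 [ 0.03812954 -0.41452823  0.00233825]
```

View pics/scene0.png

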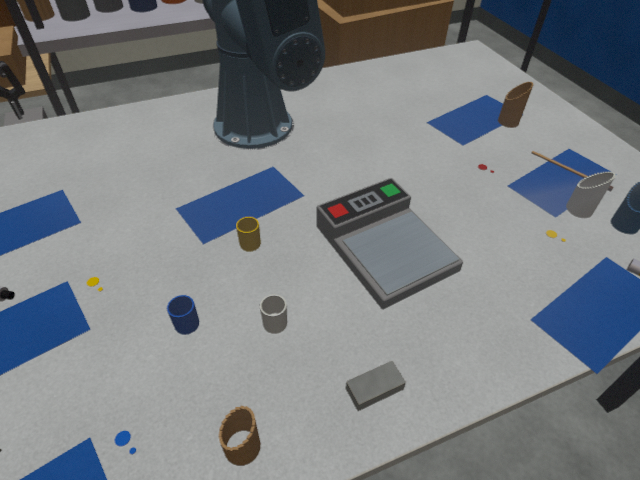

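View pics/side0.png

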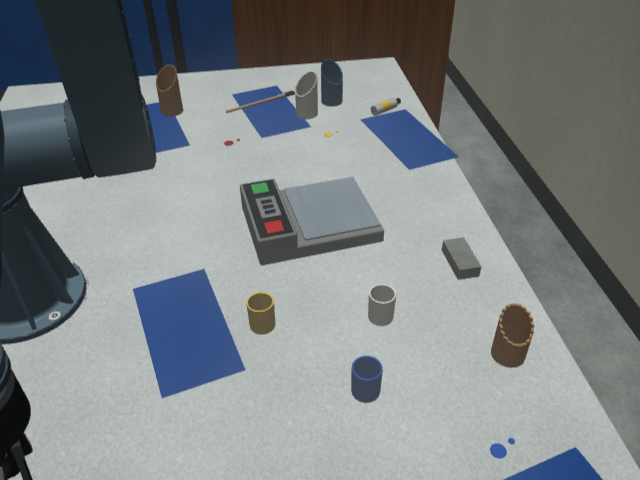

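Scene: yellow cup near (248,233), green key (390,190), red key (339,210), pan around (402,252). Side: yellow cup (261,312), green (260,188), red (274,227), pan around (335,207). I'll measure with colour masks and compare the two cameras.

```bash
cat > h.py <<'E'
import numpy as np,cv2
from scipy.optimize import least_squares
def proj(g,X):
    c=np.atleast_2d(X)@np.array(g["R"]).T+np.array(g["t"]); p=c@np.array(g["intrinsics"]).T
    return p[:,:2]/p[:,2:]
def back(g,uv,z):
    R=np.array(g["R"]);C=-R.T@np.array(g["t"]); d=R.T@np.linalg.inv(np.array(g["intrinsics"]))@np.array([*uv,1.])
    return C+d*(z-C[2])/d[2]
def blob(g,lo,hi,near):
    hsv=cv2.cvtColor(g["color"],cv2.COLOR_RGB2HSV); m=cv2.inRange(hsv,lo,hi)
    m=cv2.morphologyEx(m,cv2.MORPH_CLOSE,np.ones((5,5)))
    n,l,st,c=cv2.connectedComponentsWithStats(m)
    i=min((i for i in range(1,n) if st[i,4]>40),key=lambda i:np.hypot(*(c[i]-near)))
    x,y,w,h,a=st[i]; return c[i],np.array([x-.5,y-.5,x+w-.5,y+h-.5]),a
def cupbox(g,x,y,z0=0):
    t=np.linspace(0,2*np.pi,72); P=[[x+r*np.cos(a),y+r*np.sin(a),z0+z] for r,z in((.023,0),(.024,.06)) for a in t]
    p=proj(g,np.array(P)); return np.r_[p.min(0),p.max(0)]
def cupfit(gs,boxes,x0,z0=0):
    return least_squares(lambda q:np.r_[tuple(cupbox(g,*q,z0)-b for g,b in zip(gs,boxes))],x0,x_scale=.01)
E
python3 - <<'E'
from h import *
import pickle
d=pickle.load(open("im0.pkl","rb")); np.set_printoptions(precision=4,suppress=True)
Y=((18,90,40),(32,255,255)); G=((45,120,60),(80,255,255)); R_=((0,150,100),(8,255,255))
near={"scene":[(248,233),(390,190),(339,210)],"side":[(261,312),(260,188),(274,227)]}
bx=[]
for n,g in d.items():
    for k,(c,nr) in enumerate(zip((Y,G,R_),near[n])):
        b=blob(g,*c,nr); print(n,"YGR"[k],b[0],b[1],b[2],back(g,b[0],.073 if k else .03))
        if k==0: bx.append(b[1])
for gs,bb in (([d["scene"]],bx[:1]),([d["side"]],bx[1:]),(list(d.values()),bx)):
    r=cupfit(gs,bb,[.4,-.1]); print(r.x,r.fun)
a=cv2.resize(d["scene"]["color"][165:315,300:480],None,fx=4,fy=4,interpolation=cv2.INTER_CUBIC)
cv2.imwrite("pics/crop.png",a[:,:,::-1])
E
```

```text
scene Y [248.379  233.0335] [235.5 216.5 259.5 250.5] 657 [ 0.4325 -0.1377  0.03  ]
scene G [389.8065 189.7355] [379.5 183.5 399.5 196.5] 155 [0.4615 0.1835 0.073 ]
scene R [337.6818 210.1705] [327.5 203.5 348.5 217.5] 176 [0.4791 0.0488 0.073 ]
side Y [258.9762 309.2266] [245.5 291.5 273.5 333.5] 631 [ 0.4347 -0.1292  0.03  ]
side G [259.4231 187.6923] [250.5 182.5 268.5 193.5] 130 [0.462  0.1806 0.073 ]
side R [273.6118 226.4059] [264.5 220.5 283.5 232.5] 170 [0.4795 0.0456 0.073 ]
[ 0.4342 -0.1389] [-0.5097 -0.6856  0.5364  0.6192]
[ 0.436  -0.1378] [-0.6712 -0.6243  0.6964  0.5478]
[ 0.4355 -0.1385] [-0.1412 -0.344   0.9051  0.9815 -0.926  -0.3145  0.467   0.8803]
```

View pics/crop.png

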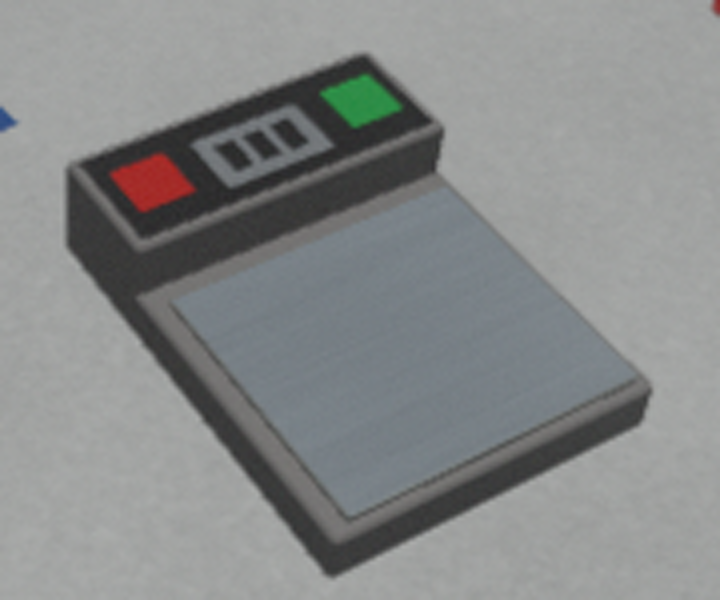

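```bash
cat >> h.py <<'E'
from scipy.spatial.transform import Rotation as Ro
def rel(s,p):
    R=Ro.from_quat(s["eef_rot"]); v=R.inv().apply(np.array(p)-s["position"])*1000
    yaw=np.degrees(np.arctan2(*R.as_matrix()[[1,0],0])); return np.round(v,1),"yaw %.2f"%yaw,"tilt",np.round(R.as_matrix()[:,2],4)
E
python3 - <<'E'
from rig import *
from h import *
import pickle
d=pickle.load(open("im0.pkl","rb")); np.set_printoptions(precision=4,suppress=True)
g=d["scene"]
c=np.array([(172,303),(440,178),(640,378),(350,520)])/4-.375+[300,165]
P=np.array([back(g,u,.045) for u in c]); print(P, P.mean(0), np.linalg.norm(np.diff(P,axis=0),axis=1))
k=np.array([back(g,np.array(u)/4-.375+[300,165],.07) for u in [(68,165),(368,54),(442,128),(142,247)]]);print(k,k.mean(0))
for p in ([.4355,-.1385,.23],[.6055,.132,.23]): print(rel(state(),p))
E
```

```text
[[0.5395 0.0345 0.045 ]
 [0.5085 0.212  0.045 ]
 [0.674  0.232  0.045 ]
 [0.6971 0.0548 0.045 ]] [0.6048 0.1333 0.045 ] [0.1802 0.1668 0.1787]
[[0.4473 0.0136 0.07  ]
 [0.4242 0.2088 0.07  ]
 [0.4956 0.2163 0.07  ]
 [0.5187 0.0257 0.07  ]] [0.4714 0.1161 0.07  ]
(array([ 364. , -298.4,    1. ]), 'yaw 19.53', 'tilt', array([-0.0002,  0.0015, -1.    ]))
(array([ 614.7, -496.6,    1.4]), 'yaw 19.53', 'tilt', array([-0.0002,  0.0015, -1.    ]))
```

Call:
send_rows:
  deltas: [364,-298,20,0,0,12.1,100,364,-298,20,0,0,12.1,100,364,-298,20,0,0,12.1,100,364,-298,20,0,0,12.1,100,364,-298,20,0,0,12.1,100,364,-298,20,0,0,12.1,100,364,-298,20,0,0,12.1,100,364,-298,20,0,0,12.1,100,364,-298,20,0,0,12.1,100,364,-298,20,0,0,12.1,100,364,-298,20,0,0,12.1,100,364,-298,20,0,0,12.1,100]
  squeeze: 30

```text
clock: 1.1
position: [0.437, -0.1347, 0.2108]
eef_rot: [0.998, 0.067, 0.0, -0.001]
ft_force: [0.2, 0.4, 0.6]
opening: 0.0852
```

Call:
send_rows:
  deltas: [0,0,0,0,0,0,100,0,0,0,0,0,0,100]

```text
clock: 1.27
position: [0.4356, -0.1387, 0.211]
eef_rot: [0.998, 0.066, -0.0, -0.0]
ft_force: [-0.4, -0.6, 0.3]
opening: 0.0851
```

```bash
cat > m.py <<'E'
from rig import *
from h import *
s=state(); np.set_printoptions(precision=4,suppress=True)
print(s["clock"],s["position"],s["qpos"],s["ft_force"],s["opening"])
for n,p in dict(cup=[.4355,-.1385,.021],pan=[.605,.1325,.066],key=[.4618,.182,.073]).items(): print(n,rel(s,p))
E
python3 m.py
```

```text
1.2667 [ 0.4356 -0.1387  0.211 ] [-0.5686 -0.0698  1.9128 -0.0005  1.2993  0.8701] [-0.4182 -0.5875  0.3066] 0.0850700161067285
cup (array([  0.1,  -0.2, 190. ]), 'yaw 7.57', 'tilt', array([-0.0008,  0.    , -1.    ]))
pan (array([ 203.8, -246.5,  144.8]), 'yaw 7.57', 'tilt', array([-0.0008,  0.    , -1.    ]))
key (array([  68.4, -314.5,  137.9]), 'yaw 7.57', 'tilt', array([-0.0008,  0.    , -1.    ]))
```

```bash
python3 - <<'E'
from rig import *
from h import *
g=get_image("wrist"); im=g["color"].copy()
t=np.linspace(0,2*np.pi,72)
for r,z in((.023,0),(.024,.06)):
    p=proj(g,np.array([[.4355+r*np.cos(a),-.1385+r*np.sin(a),z] for a in t])); cv2.polylines(im,[np.round(p).astype(int)],True,(255,0,255),1)
cv2.imwrite("pics/w1.png",im[:,:,::-1])
E
```

```text
(no output)
```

View pics/w1.png

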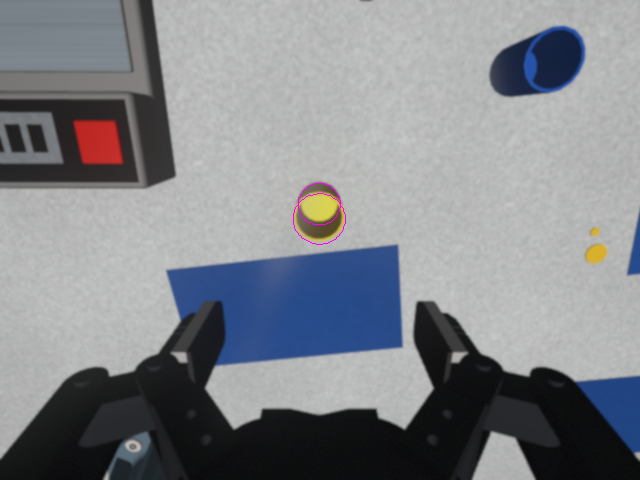

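The overlay of the fitted cup matches the wrist view: rim ring at (319,218) and foot at (320,195), both on the yellow cup, which is centred between the fingers. I'll descend and grasp.

Call:
send_rows:
  deltas: [0,0,40,0,0,0,100,0,0,80,0,0,0,100,0,0,120,0,0,0,100,0,0,150,0,0,0,100,0,0,175,0,0,0,100,0,0,190,0,0,0,100,0,0,190,0,0,0,100]

```text
clock: 1.9
position: [0.4324, -0.1394, 0.018]
eef_rot: [0.998, 0.063, -0.003, -0.002]
ft_force: [0.0, -0.3, -0.3]
opening: 0.0857
```

Call:
send_rows:
  deltas: [0,0,0,0,0,0,30,0,0,0,0,0,0,30,0,0,0,0,0,0,30,0,0,0,0,0,0,30,0,0,0,0,0,0,30,0,0,0,0,0,0,30,0,0,0,0,0,0,30,0,0,0,0,0,0,30]
  squeeze: 30

```text
clock: 2.57
position: [0.4368, -0.1404, 0.0228]
eef_rot: [0.998, 0.065, 0.001, 0.001]
ft_force: [-2.3, -0.8, 7.0]
opening: 0.0461
```

Call:
send_rows:
  deltas: [0,0,-10,0,0,0,30,0,0,-25,0,0,0,30,0,0,-50,0,0,0,30,0,0,-80,0,0,0,30,0,0,-110,0,0,0,30,0,0,-130,0,0,0,30,0,0,-130,0,0,0,30]

```text
clock: 3.15
position: [0.4385, -0.1409, 0.157]
eef_rot: [0.998, 0.065, 0.004, 0.003]
ft_force: [0.7, -0.3, 0.5]
opening: 0.0464
```

```bash
python3 m.py && python3 - <<'E'
from rig import *
from h import *
for n in("scene","wrist"): cv2.imwrite(f"pics/{n}2.png",get_image(n)["color"][:,:,::-1])
a=cv2.imread("pics/scene2.png")[140:290,150:350]; b=cv2.imread("pics/wrist2.png")
cv2.imwrite("pics/c2.png",np.hstack([cv2.resize(a,(400,300)),cv2.resize(b,(400,300))]))
E
```

```text
3.15 [ 0.4385 -0.1409  0.157 ] [-0.5697 -0.0011  1.9643  0.0002  1.1687  0.871 ] [ 0.7426 -0.265   0.4977] 0.046420472301351365
cup (array([ -3.7,  -3.6, 135.9]), 'yaw 7.46', 'tilt', array([ 0.0082, -0.0051, -1.    ]))
pan (array([ 199.9, -250.1,   90.9]), 'yaw 7.46', 'tilt', array([ 0.0082, -0.0051, -1.    ]))
key (array([  64.4, -317.7,   82.5]), 'yaw 7.46', 'tilt', array([ 0.0082, -0.0051, -1.    ]))
```

View pics/c2.png

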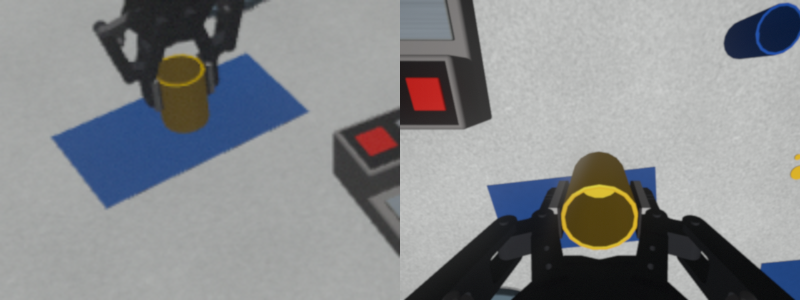

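Left: the cup is upright between the pads, lifted clear. Right: the rim is centred at about (600,215) between the pads. The grasp is good, so I'll carry it over the pan.

Call:
send_rows:
  deltas: [8,-10,0,0,0,0,30,26,-31,0,0,0,0,30,48,-58,0,0,0,0,30,70,-85,0,0,0,0,30,92,-112,0,0,0,0,30,114,-139,0,0,0,0,30,136,-166,0,0,0,0,30,158,-193,0,0,0,0,30,180,-218,0,0,0,0,30,195,-236,0,0,0,0,30,204,-246,0,0,0,0,30,204,-246,0,0,0,0,30]

```text
clock: 4.25
position: [0.6059, 0.1334, 0.1492]
eef_rot: [0.998, 0.066, -0.001, -0.0]
ft_force: [-0.4, -0.9, -0.4]
opening: 0.0464
```

Call:
send_rows:
  deltas: [0,0,0,0,0,0,30,0,0,0,0,0,0,30,0,0,0,0,0,0,30,0,0,0,0,0,0,30]

```text
clock: 4.58
position: [0.6057, 0.1299, 0.1511]
eef_rot: [0.998, 0.064, -0.0, 0.0]
ft_force: [0.2, -0.1, 0.2]
opening: 0.0462
```

```bash
python3 m.py && python3 - <<'E'
from rig import *
from h import *
np.set_printoptions(precision=4,suppress=True)
s=state(); z0=s["position"][2]-.0215
for n in("scene","side"):
    g=get_image(n); im=g["color"].copy()
    for c in ([.605,.1325],):
        b=cupbox(g,*s["position"][:2],z0); near=[(b[0]+b[2])/2,(b[1]+b[3])/2]
        B=blob(g,(18,90,40),(32,255,255),near); print(n,b,B[1]); print(cupfit([g],[B[1]],s["position"][:2],z0).x)
E
```

```text
4.5833 [0.6057 0.1299 0.1511] [ 0.02    0.3563  1.5586 -0.0001  1.2273  1.4625] [ 0.1745 -0.0646  0.238 ] 0.046186921683295315
cup (array([-203. ,  244.4,  130.2]), 'yaw 7.35', 'tilt', array([-0.0006, -0.0001, -1.    ]))
pan (array([-0.3, -2.7, 85.1]), 'yaw 7.35', 'tilt', array([-0.0006, -0.0001, -1.    ]))
key (array([-136. ,  -70.1,   78.2]), 'yaw 7.35', 'tilt', array([-0.0006, -0.0001, -1.    ]))
scene [392.365  188.0164 422.435  228.7937] [393.5 188.5 422.5 227.5]
[0.605  0.1315]
side [318.1779 140.1068 342.7801 178.6654] [318.5 141.5 340.5 178.5]
[0.6035 0.1283]
```

Call:
send_rows:
  deltas: [0,-2,25,0,0,0,30,0,-2,50,0,0,0,30,0,-2,68,0,0,0,30,0,-2,76,0,0,0,30,0,-2,79,0,0,0,30,0,-2,80,0,0,0,30,0,-2,80,0,0,0,30,0,-2,80,0,0,0,30,0,-2,80,0,0,0,30]

```text
clock: 5.43
position: [0.6069, 0.1329, 0.0727]
eef_rot: [0.998, 0.065, 0.001, 0.0]
ft_force: [0.6, 0.1, -0.7]
opening: 0.0464
```

Call:
send_rows:
  deltas: [0,0,1,0,0,0,30,0,0,2,0,0,0,30,0,0,3,0,0,0,30,0,0,3,0,0,0,30,0,0,3,0,0,0,30]

```text
clock: 5.85
position: [0.6058, 0.1329, 0.0682]
eef_rot: [0.998, 0.065, -0.0, -0.0]
ft_force: [-0.7, 0.3, -0.6]
opening: 0.0461
```

Call:
send_rows:
  deltas: [0,0,0.5,0,0,0,30,0,0,1,0,0,0,30,0,0,1,0,0,0,30,0,0,1,0,0,0,30]

```text
clock: 6.18
position: [0.6061, 0.133, 0.068]
eef_rot: [0.998, 0.065, 0.0, 0.0]
ft_force: [-2.7, 0.2, 5.3]
opening: 0.0463
```

Call:
send_rows:
  deltas: [0,0,0.5,0,0,0,30,0,0,0.5,0,0,0,30,0,0,0.5,0,0,0,30,0,0,0.5,0,0,0,30]

```text
clock: 6.52
position: [0.6061, 0.133, 0.068]
eef_rot: [0.998, 0.065, 0.0, 0.0]
ft_force: [-4.6, -0.3, 7.9]
opening: 0.0462
```

Call:
send_rows:
  deltas: [0,0,-0.5,0,0,0,30,0,0,-1,0,0,0,30,0,0,-1,0,0,0,60,0,0,-1,0,0,0,75,0,0,-1,0,0,0,90,0,0,-1,0,0,0,100,0,0,-1,0,0,0,100,0,0,-1,0,0,0,100,0,0,-1,0,0,0,100,0,0,-1,0,0,0,100]

```text
clock: 7.35
position: [0.6059, 0.1329, 0.0678]
eef_rot: [0.998, 0.065, 0.0, -0.0]
ft_force: [0.2, 0.1, 0.3]
opening: 0.0856
```

Call:
send_rows:
  deltas: [0,0,-8,0,0,0,100,0,0,-22,0,0,0,100,0,0,-45,0,0,0,100,0,0,-70,0,0,0,100,0,0,-85,0,0,0,100,0,0,-90,0,0,0,100,0,0,-90,0,0,0,100]

```text
clock: 7.93
position: [0.6075, 0.133, 0.1609]
eef_rot: [0.998, 0.065, 0.002, 0.0]
ft_force: [-0.8, -0.2, -0.8]
opening: 0.0854
```

```bash
cat > c.py <<'E'
from rig import *
from h import *
import sys
np.set_printoptions(precision=4,suppress=True); L=[]
for n in("scene","side"):
    g=get_image(n); b=cupbox(g,.605,.1325,.045); B=blob(g,(18,90,40),(32,255,255),(b[:2]+b[2:])/2)
    print(n,b,B[1],cupfit([g],[B[1]],[.605,.1325],.045).x)
    c=((b[:2]+b[2:])/2).astype(int); y,x=max(c[1]-75,0),c[0]-100
    L.append(cv2.resize(g["color"][y:y+150,x:x+200],(400,300),interpolation=cv2.INTER_CUBIC))
cv2.imwrite(sys.argv[1],np.hstack(L)[:,:,::-1])
E
python3 m.py; python3 c.py pics/c3.png
```

```text
7.9333 [0.6075 0.133  0.1609] [ 0.0249  0.3468  1.5499 -0.      1.2399  1.466 ] [-0.765  -0.2488 -0.765 ] 0.08537605904882618
cup (array([-206.3,  246.9,  139. ]), 'yaw 7.43', 'tilt', array([ 0.005 ,  0.0001, -1.    ]))
pan (array([-3. ,  0.1, 94.9]), 'yaw 7.43', 'tilt', array([ 0.005 ,  0.0001, -1.    ]))
key (array([-138.5,  -67.5,   87.2]), 'yaw 7.43', 'tilt', array([ 0.005 ,  0.0001, -1.    ]))
scene [388.2211 219.9499 416.0125 257.6276] [389.5 220.5 416.5 256.5] [0.6049 0.1346]
side [318.189  174.9607 341.6752 211.7294] [319.5 175.5 342.5 210.5] [0.6074 0.1335]
```

View pics/c3.png

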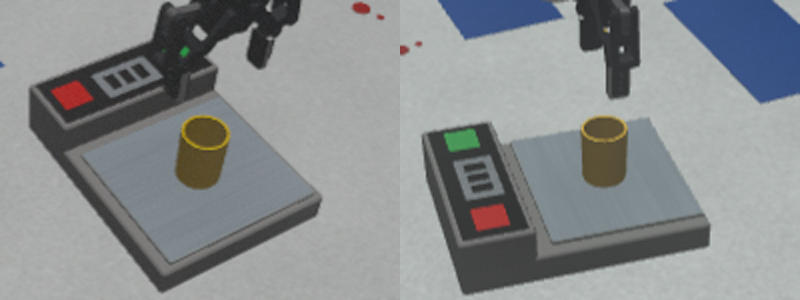

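Cup stands upright and free, about 2 mm from the pan centre in both views, with the pan visible all round. Now I'll go above the green key with the fingers shut.

Call:
send_rows:
  deltas: [-10,-5,-4,0,0,0,60,-35,-17,-8,0,0,0,30,-65,-32,-8,0,0,0,0,-95,-47,-6,0,0,0,0,-122,-60,0,0,0,0,0,-137,-67,20,0,0,0,0,-137,-67,40,0,0,0,0,-137,-67,55,0,0,0,0,-137,-67,60,0,0,0,0,-137,-67,60,0,0,0,0,-137,-67,60,0,0,0,0,-137,-67,60,0,0,0,0]

```text
clock: 9.03
position: [0.462, 0.1816, 0.0985]
eef_rot: [0.998, 0.065, 0.0, -0.0]
ft_force: [0.0, 0.3, 0.3]
opening: -0.0001
```

Call:
send_rows:
  deltas: [0,0,0,0,0,0,0,0,0,0,0,0,0,0,0,0,0,0,0,0,0]

```text
clock: 9.28
position: [0.4619, 0.1816, 0.0984]
eef_rot: [0.998, 0.065, 0.001, -0.0]
ft_force: [0.1, -0.3, -0.4]
opening: -0.0001
```

```bash
python3 m.py; python3 - <<'E'
from rig import *
from h import *
L=[]
for n,w in (("wrist",None),("side",(160,110))):
    g=get_image(n); im=g["color"].copy()
    if n=="wrist":
        for k in([.4618,.182,.073],[.4793,.0472,.073]):
            cv2.drawMarker(im,[int(v) for v in proj(g,k)[0]],(255,0,255),0,12)
        L.append(cv2.resize(im,(400,300)))
    else: L.append(cv2.resize(im[110:260,160:360],(400,300),interpolation=cv2.INTER_CUBIC))
cv2.imwrite("pics/k.png",np.hstack(L)[:,:,::-1])
E
```

```text
9.2833 [0.4619 0.1816 0.0984] [0.1349 0.1744 1.9111 0.     1.055  1.5764] [ 0.0709 -0.3297 -0.4139] -9.56078727895483e-05
cup (array([-67.6, 314. ,  77.3]), 'yaw 7.41', 'tilt', array([ 0.0011,  0.0002, -1.    ]))
pan (array([135.5,  67.1,  32.5]), 'yaw 7.41', 'tilt', array([ 0.0011,  0.0002, -1.    ]))
key (array([-0.1, -0.4, 25.4]), 'yaw 7.41', 'tilt', array([ 0.0011,  0.0002, -1.    ]))
```

View pics/k.png

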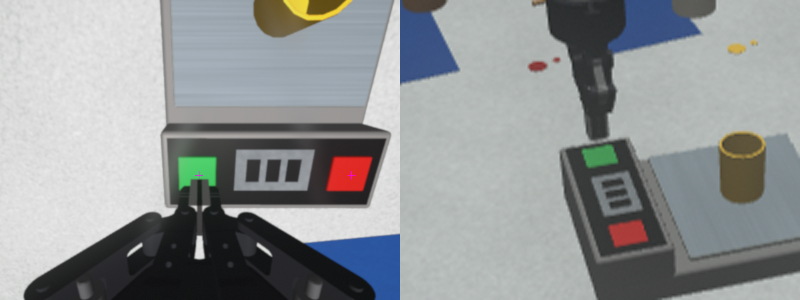

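The closed fingertips are over the green key: the projected key centre at (199,175) lies on green, and the cup still stands. Descending gently.

Call:
send_rows:
  deltas: [0,0,8,0,0,0,0,0,0,15,0,0,0,0,0,0,20,0,0,0,0,0,0,23,0,0,0,0,0,0,23,0,0,0,0,0,0,23,0,0,0,0]

```text
clock: 9.88
position: [0.4611, 0.1816, 0.0743]
eef_rot: [0.998, 0.065, -0.0, 0.0]
ft_force: [1.0, 0.7, 0.0]
opening: -0.0004
```

Call:
send_rows:
  deltas: [0,0,1,0,0,0,0,0,0,2,0,0,0,0,0,0,2,0,0,0,0]

```text
clock: 10.13
position: [0.4617, 0.1816, 0.0729]
eef_rot: [0.998, 0.065, 0.0, -0.0]
ft_force: [0.4, -0.3, 0.9]
opening: 0.0002
```

Call:
send_rows:
  deltas: [0,0,1,0,0,0,0,0,0,1,0,0,0,0]

```text
clock: 10.3
position: [0.4617, 0.1817, 0.0722]
eef_rot: [0.998, 0.065, 0.0, -0.0]
ft_force: [0.1, 0.8, 3.6]
opening: 0.0001
```

Call:
send_rows:
  deltas: [0,0,1.5,0,0,0,0,0,0,2,0,0,0,0,0,0,2,0,0,0,0]

```text
clock: 10.55
position: [0.4618, 0.1817, 0.0714]
eef_rot: [0.998, 0.065, 0.0, 0.0]
ft_force: [-5.5, -1.1, 17.3]
opening: -0.0002
```

Call:
send_rows:
  deltas: [0,0,0,0,0,0,0,0,0,0,0,0,0,0,0,0,0,0,0,0,0,0,0,0,0,0,0,0]

```text
clock: 10.88
position: [0.4618, 0.1817, 0.0715]
eef_rot: [0.998, 0.065, 0.0, 0.0]
ft_force: [-6.9, -1.7, 17.5]
opening: 0.0001
```

Call:
send_rows:
  deltas: [0,0,-6,0,0,0,0,0,0,-20,0,0,0,0,0,0,-45,0,0,0,0,0,0,-75,0,0,0,0,0,0,-100,0,0,0,0,0,0,-110,0,0,0,0,0,0,-110,0,0,0,0,0,0,-110,0,0,0,0,0,0,-110,0,0,0,0]

```text
clock: 11.63
position: [0.4602, 0.1814, 0.1779]
eef_rot: [0.998, 0.065, -0.001, 0.0]
ft_force: [-1.0, -0.3, 0.5]
opening: -0.0001
```

```bash
python3 m.py; python3 c.py pics/c4.png
```

```text
11.6333 [0.4602 0.1814 0.1779] [ 0.135   0.0591  1.8557 -0.      1.2297  1.5763] [-1.0465 -0.2918  0.4644] -0.00013744046014910644
cup (array([-65.4, 314. , 157.1]), 'yaw 7.42', 'tilt', array([-0.0029, -0.0004, -1.    ]))
pan (array([137.6,  67.2, 111.5]), 'yaw 7.42', 'tilt', array([-0.0029, -0.0004, -1.    ]))
key (array([  1.9,  -0.4, 104.9]), 'yaw 7.42', 'tilt', array([-0.0029, -0.0004, -1.    ]))
scene [388.2211 219.9499 416.0125 257.6276] [389.5 220.5 416.5 256.5] [0.6049 0.1346]
side [318.189  174.9607 341.6752 211.7294] [319.5 175.5 342.5 210.5] [0.6074 0.1335]
```

View pics/c4.png

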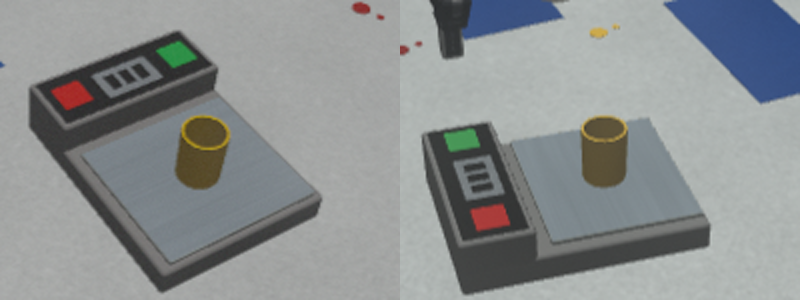

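The cup stands upright mid-pan, unmoved, and the arm is clear. Handing in.

```bash
python3 -c "
from rig import *
print(job_done())"
```

```text
the job is handed in; nothing more can be done
None
```

I stood the yellow cup upright on the scale's pan and let go of it. Then I pressed the green tare key with the closed fingertips and handed the job in at about 11.7 s on the robot's clock.

- **Cup:** after the press, both cameras put it about 2 mm (scene) and 2.6 mm (side) from the pan centre I measured. It is upright and did not move during the press.
- **Tare key:** the fingertips were within about 1 mm of the key centre, by my measurement. The key bottomed at z = 71.5 mm with about 17 N up and 7 N sideways. I stayed on it for about half a second, then lifted to 178 mm, where the force read about 1 N.
- **Power key:** the arm never went near the red key.
- **Not confirmed:** nothing in the interface shows whether the scale registered the tare. I am relying on the measured force and hold time, both above what you said it needs.

No check failed. The two cameras differed by 1–3 mm, about what the calibration allows.

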